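# Tip a paint cake out of its well

### The job

Take the blue paint cake out of its well in the wooden tray and put it in the white mixing dish. It lies flush, so first press down the half of it that overhangs the sloping pit until the cake tips over and stands leaning in its well with an edge raised; then grip it by the raised edge, lift it out, and let go of it low inside the dish without dropping it from a height. Leave the ochre cake lying in its well.

Things in the scene. Friction and masses are not known exactly. Their poses are not given: they have to be found in the camera images.
- blue_cake: Loose round blue paint cake, 64 mm across, 11 mm thick, 55 g; origin at its centre, z its round axis. Starts flat in the centre of either well, flush with the rim. Its +x half overhangs a pit: press it 9 mm down about tray x 30, then raise the finger: it tips and comes to rest in the pit, 50 to 65 deg from level, upper edge towards tray -x, centre near tray x 9, z 38 mm; 29 mm of it above ledge
- ochre_cake: Ochre yellow paint cake, same size and axes as the blue one, in the tray's other well; to be left lying there. It is equally free to tip, so do not press on it.
- tray: Fixed wooden tray, 192 mm wide (y), x -50 to 58 mm, rim z 49; origin under its middle on the table, x away from the robot, z up. 2 wells at y +44 and -44, 72 wide, inner wall at x -36, its corners cut at 45 deg. Level ledge z 38 up to x 3; there a slope falls at 65 deg, 35 mm long, towards +x; a floor square to it rises to a low outer wall (x 46 to 58, top z 38)
- dish: Fixed white open rectangular mixing dish, 170 mm (its x) by 150 mm (its y), 18 mm high, walls and floor 5 mm thick; origin under its middle on the table, z up.
Mind the look-alikes: they are no part of the job. Of the things that look like the blue_cake, the largest one is meant.

How it is judged (in metres and radians):
On the way, in this order (a step that is already met when the one before it is completed fails the run):
1. the blue cake stands tipped in its well, leaning by more than 40 degrees (angle between blue_cake's own z axis and vertical between 0.698 and 2.443 rad and z of blue_cake in the frame of tray below 0.055 m and horizontal distance between blue_cake and tray below 0.065 m), for 0.2 s.
2. the blue cake is lifted out, in the fingers, its centre more than 75 mm above the table (height (world z) of blue_cake above 0.075 m and contact force between the fingers and blue_cake above 0.5 N), for 0.2 s.
At the end, for the whole second after the job is handed in: the blue cake rests, released, inside the dish (centre within the dish's walls and less than 40 mm above the table; either face up, leaning on a wall is fine), and the ochre cake is still within 15 mm of its place in its well (x of blue_cake in the frame of dish between -0.08 and 0.08 m and y of blue_cake in the frame of dish between -0.07 and 0.07 m and height (world z) of blue_cake below 0.04 m and linear speed of blue_cake below 0.03 m/s and distance of ochre_cake from where it was at the start of the episode below 0.015 m); the robot touches nothing.
It fails at once if the ochre cake is moved by more than 15 mm (distance of ochre_cake from where it was at the start of the episode above 0.015 m).
It fails at once if the blue cake is dropped: it falls free of the fingers faster than 1.1 m/s (a fall of about 6 cm) (linear speed of blue_cake above 1.1 m/s and contact force between the fingers and blue_cake below 0.05 N).
It also fails if it takes over 54 s, if anything falls off the work surface, if the arm or the gripper's body presses on something with over 40 N, if the wrist force passes 120 N, or if a joint passes its speed limit or range.

### The arm

A 6-joint arm with a two-finger parallel gripper is mounted at the origin on the work surface. World frame = base frame: x ahead of the robot, y to its left, z up, the work surface at z = 0. Lengths are in mm, angles in rad, forces in N, time in s.
With the tool pointing down it reaches from about 300 to 775 mm from the base axis. Payload 14.6 kg.
Tool frame: the origin (TCP) lies midway between the tips of the shut fingers; the grasp point (between the pads) lies 19 mm behind it; z points along the fingers, y is the direction in which the jaws open and shut (so a half turn about z gives the same grasp; the last joint's range is limited). The gripper opens to 85 mm and grips with 20 to 120 N. Pads are 22 mm wide; open, the fingers measure 114 mm over their backs; the gripper's body (76 mm by 85 mm) begins 54 mm behind the grasp point. The pads swing forward as they close: fully open they stand 13 mm farther back than shut.
Start: joints at [1.177, 0.3, 1.521, -0, 1.321, -0.067], TCP at [176.555, 520.882, 231.281] pointing down, gripper open.
Joint ranges: [-3.03, 3.03], [-0.79, 2.21], [0.23, 2.52], [-1.04, 4.18], [0, 3.07], [-2.55, 2.55]. Speed limits (rad/s): [2.22, 2.22, 2.57, 3.14, 3.14, 3.14].

### API

Orientations are given as a unit quaternion [w, x, y, z].
In Python, from plant import ctrl gives the robot as it stands. The module is installed in compiled form; this text tells all that it offers.
- The arm moves only by the shell command python3 -m jog 'ROWS' [FORCE]. ROWS is JSON, a list of rows, each a list of 7 numbers: the opening in per cent of the stroke, from 0 (shut) to 100 (fully open), then the shift along the tool's x, y, z in mm, then the turn, a rotation vector about the tool's x, y, z in units of 5 degrees (1.0 is 5 degrees). In form: [[grip, tx, ty, tz, rx, ry, rz], ...]. A call has 1 to 5 rows; each row is the pose to reach, as a shift and turn from the pose commanded when the call began, along the tool's axes at that moment; what a row does not reach only later rows make up. A row lasts 1/10 s, in which the tool goes at most 50 mm and 8.59 degrees, less where a joint would pass 70% of its speed; a pose out of reach is approached as far as the arm can. A call with a gripper value outside its range is refused whole. The fingers move at their own pace and stop on an object; FORCE is the grip in N (left out, the last holds). Time passes only in rows, so rows that repeat a pose let the fingers close. It gives the time, the measured TCP pose, the force and the opening at its end, in the units of the state.
- ctrl.sense(): the state, without advancing time (a new reading comes with each control period).
- ctrl.grab_frame(name): name is "scene" or "top" or "wrist"; returns the picture (384x512x3 uint8, blue, green, red); there is no depth.
- ctrl.get_calibration(name): a dict with "fx", "fy", "cx", "cy" (pixels), "R" (3x3) and "t" (3): a world point X has camera coordinates R X + t. Camera axes: x right, y down, z forward; pixel columns grow to the right and rows downward; lengths in mm; the calibration is good to about 2 mm. A picture is of the moment at which its call begins: read the wrist's pose just before it. get_calibration takes no time and is no camera call; for the wrist camera it gives the pose at the moment of the call.
- ctrl.finish_job(): hands the job in, once; it reports no verdict.
The state is a dict: "time": time; "q": joint angles; "joint_velocities": joint speeds; "joint_torque": joint torques, N m; "tcp_pos": TCP position; "orientation": TCP orientation; "wrist_force": force on the tool from outside, world axes, zero at the start; "torque": the same for the moment, N m; "opening": finger opening in mm.
Only numpy, scipy, OpenCV 4.12 (cv2) and the standard library are available. Lean on these libraries where they do the work, as an engineer would, in place of code of your own. Each camera call takes 0.05 s, during which the arm holds its last target.

## Working session

There is one attempt and no reset: what is moved stays moved. The work goes in short steps, Python scripts to look and compute and a shell command to move; the robot and the scene stay as the last step left them, time stands still between calls to the robot, and variables do not carry over. Pictures are saved under pics/ and viewed, and the job is handed in when it is done.

```bash
mkdir -p pics; ls
python3 - <<'E'
from plant import ctrl
import cv2
print(ctrl.sense())
for n in ["scene","top","wrist"]:
    c=ctrl.get_calibration(n); print(n,c)
    cv2.imwrite(f"pics/{n}0.png",ctrl.grab_frame(n))
E
```

```text
pics
{'time': 0.0, 'q': array([ 1.17743716e+00,  3.00485165e-01,  1.52162849e+00, -3.26888446e-05,
        1.32069444e+00, -6.66591982e-02]), 'joint_velocities': array([-0.0001574 , -0.00097224, -0.00064605, -0.00155084,  0.000509  ,
       -0.00083782]), 'joint_torque': array([ 1.77993119e-03, -5.43503237e+01, -3.61796308e+01,  8.97615405e-05,
        3.98962395e-03, -2.85838007e-05]), 'tcp_pos': array([176.45015975, 520.66234349, 230.69354336]), 'orientation': array([-1.23135961e-04,  1.62620472e-01,  9.86688508e-01, -5.95327137e-04]), 'wrist_force': array([-0.02563455, -0.17319232,  0.06626855]), 'torque': array([ 0.04218783, -0.02465582,  0.02215958]), 'opening': 85.34869375741616}
scene {'fx': 472.30355185554856, 'fy': 472.30355185554856, 'cx': 252.565311887929, 'cy': 189.37216305568415, 'R': array([[ 5.11427884e-01,  8.59326084e-01,  4.48869832e-04],
       [ 6.80619637e-01, -4.04751759e-01, -6.10682343e-01],
       [-5.24593585e-01,  3.12625488e-01, -7.91875542e-01]]), 't': array([-320.87269565, -310.20597563, 1241.98778794])}
top {'fx': 418.2182768243856, 'fy': 418.2182768243856, 'cx': 249.0059521378507, 'cy': 188.9572636963119, 'R': array([[-0.01364111, -0.9994842 ,  0.02907315],
       [-0.99606943,  0.01103808, -0.08788546],
       [ 0.08751922, -0.03015773, -0.99570623]]), 't': array([ 45.68136996, 577.58165114, 732.75189748])}
wrist {'fx': 277.03300213269887, 'fy': 277.03300213269887, 'cx': 257.0619309083287, 'cy': 190.58771572588643, 'R': array([[ 3.19717481e-01,  9.47512711e-01, -6.27982460e-04],
       [ 8.98320832e-01, -3.02907846e-01,  3.18224007e-01],
       [ 3.01331071e-01, -1.02305908e-01, -9.48015341e-01]]), 't': array([-549.77367864,  -42.08701427,  380.45952926])}
```

View pics/scene0.png

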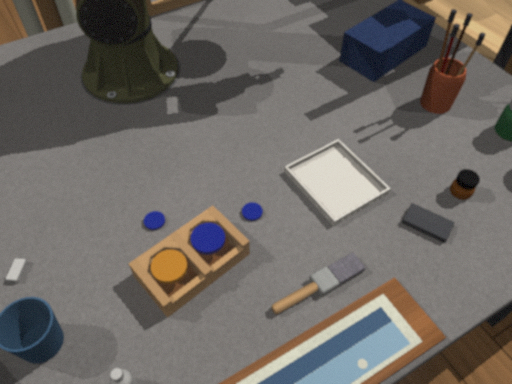

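View pics/top0.png

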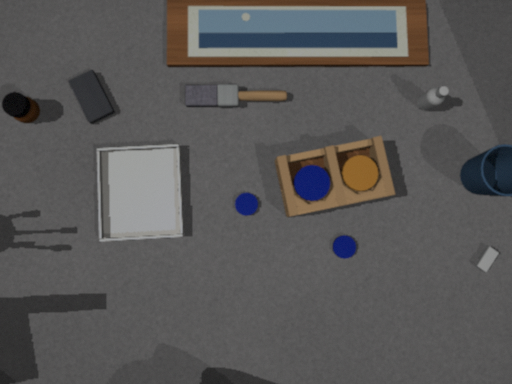

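View pics/wrist0.png

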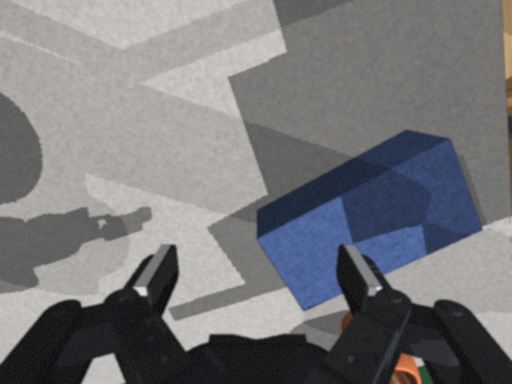

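Blue candidates in the top view: the disc in the tray at (312,183), and small discs on the table at (247,204) and (345,247). The one in the tray is the largest and sits in a well, so it fits. I'll confirm it in an enlarged crop and measure.

```bash
cat > h.py <<'E'
import numpy as np,cv2
from plant import ctrl
def ray(cal,u,v):
    R=np.array(cal["R"]);t=np.array(cal["t"])
    d=R.T@np.array([(u-cal["cx"])/cal["fx"],(v-cal["cy"])/cal["fy"],1]);return -R.T@t,d
def onz(cal,u,v,z):
    o,d=ray(cal,u,v);return o+d*(z-o[2])/d[2]
def proj(cal,P):
    P=np.atleast_2d(P);c=P@np.array(cal["R"]).T+np.array(cal["t"])
    return np.c_[cal["fx"]*c[:,0]/c[:,2]+cal["cx"],cal["fy"]*c[:,1]/c[:,2]+cal["cy"]]
def blobs(im,lo,hi,amin=60):
    m=cv2.inRange(cv2.cvtColor(im,cv2.COLOR_BGR2HSV),lo,hi)
    n,l,s,c=cv2.connectedComponentsWithStats(m)
    return [(s[i][4],c[i],s[i][:4]) for i in range(1,n) if s[i][4]>amin]
E
python3 - <<'E'
from h import *
for n in ["top","scene"]:
    im=cv2.imread(f"pics/{n}0.png");cal=ctrl.get_calibration(n)
    for nm,lo,hi in [("blue",(115,180,60),(125,255,255)),("ochre",(10,200,120),(20,255,255)),("white",(0,0,170),(180,40,255))]:
        for a,c,b in blobs(im,lo,hi): print(n,nm,a,c.round(1),b,"z49",onz(cal,*c,49).round(1))
a=cv2.imread("pics/top0.png")[120:230,230:410]; a=cv2.resize(a,None,fx=4.4,fy=4.4,interpolation=cv2.INTER_CUBIC); cv2.imwrite("pics/tcrop.png",a)
a=cv2.imread("pics/scene0.png")[190:320,110:280]; a=cv2.resize(a,None,fx=4.5,fy=4.5,interpolation=cv2.INTER_CUBIC); cv2.imwrite("pics/scrop.png",a)
E
```

```text
top blue 904 [311.4 182.5] [294 166  35  34] z49 [586.2 -70.9  49. ]
top blue 345 [246.1 203.8] [236 193  21  22] z49 [550.   44.8  49. ]
top blue 370 [344.  246.3] [333 236  23  22] z49 [ 473.7 -125.1   49. ]
scene blue 171 [251.7 211. ] [243 204  18  15] z49 [577.3  27.8  49. ]
scene blue 155 [153.7 219.8] [145 213  18  15] z49 [ 499.9 -142.5   49. ]
scene blue 463 [208.4 236.5] [193 224  31  27] z49 [586.  -70.5  49. ]
scene white 3748 [335.  181.5] [286 139 104  82] z49 [600.9 209.5  49. ]
scene white 213 [ 15.2 268.6] [  7 259  18  21] z49 [ 470.8 -394.    49. ]
scene white 2531 [342.9 341.2] [237 295 184  89] z49 [869.9  23.4  49. ]
scene white 98 [362.1 363.2] [357 358  11  11] z49 [912.7  27.9  49. ]
scene white 89 [115.8 373.1] [111 368  11  11] z49 [ 731.6 -305.9   49. ]
```

View pics/tcrop.png

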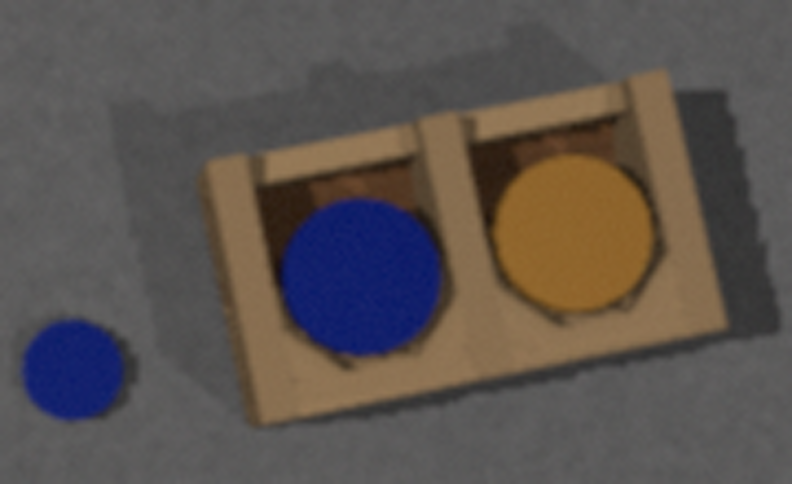

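View pics/scrop.png

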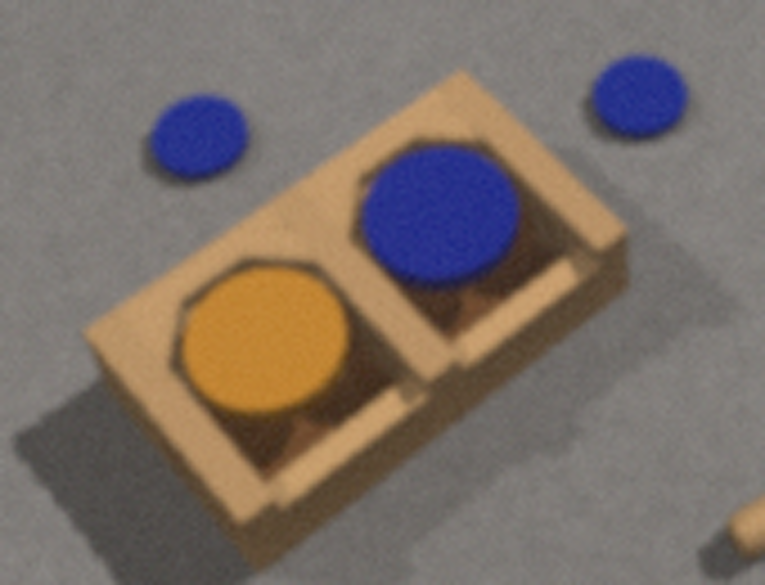

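The crops confirm it: the big blue disc sits in the tray's +y well, with the pit side away from the robot. The two small discs lie loose on the table. Next I fit the tray and dish poses.

Run:
```python
from h import *
from scipy.optimize import least_squares
T=ctrl.get_calibration("top");S=ctrl.get_calibration("scene")
tp=np.array([(260,424),(728,327),(668,70),(205,165)])/4.4+[230,120]
sp=np.array([(462,72),(87,332),(242,520),(627,232)])/4.5+[110,190]
L=np.array([(-50,96,49),(-50,-96,49),(58,-96,49),(58,96,49)],float)
def W(p,L):
    c,s=np.cos(p[2]),np.sin(p[2]);return np.c_[p[0]+c*L[:,0]-s*L[:,1],p[1]+s*L[:,0]+c*L[:,1],L[:,2]]
f=lambda p:np.r_[(proj(T,W(p,L))-tp).ravel(),(proj(S,W(p,L))-sp).ravel()]
r=least_squares(f,[586,-110,0.2]);print(r.x,np.degrees(r.x[2]),r.fun.round(1))
p=r.x
# blue centre measured
print("blue pred",W(p,np.array([[0,44,49.]])), "press",W(p,np.array([[30,44,40],[9,44,38.]])))
im=cv2.imread("pics/top0.png")
a=im[135:250,85:195];cv2.imwrite("pics/dcrop.png",cv2.resize(a,None,fx=5,fy=5,interpolation=cv2.INTER_CUBIC))
for u,v in [(311.4,182.5)]: print(onz(T,u,v,49))
m=cv2.inRange(cv2.cvtColor(im,cv2.COLOR_BGR2HSV),(8,150,100),(25,255,255));
n,l,s,c=cv2.connectedComponentsWithStats(m)
for i in range(1,n):
    if s[i][4]>300: print(s[i],c[i],onz(T,*c[i],49))
```

```text
[ 5.94144598e+02 -1.15249352e+02  1.90036096e-01] 10.888266243761313 [ 0.1  0.1 -0.5  0.2 -0.7 -0.3 -0.2 -0.9 -0.  -0.8 -1.1 -0.2 -0.4  0.8
  0.1 -0.6]
blue pred [[585.83324685 -72.04146576  49.        ]] press [[615.29316937 -66.37463553  40.        ]
 [594.67122361 -70.3414167   38.        ]]
[586.1817182  -70.94019633  49.        ]
[ 342  155   36   36 1010] [359.88514851 172.57227723] [ 602.95373881 -157.78650191   49.        ]
```

View pics/dcrop.png

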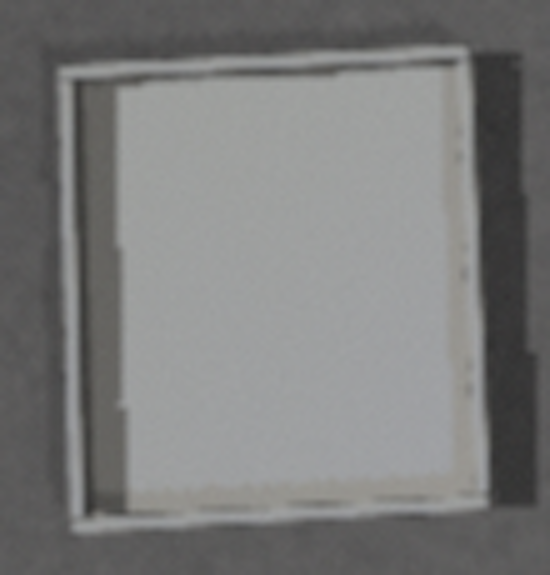

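```bash
cat >> h.py <<'E'
from scipy.spatial.transform import Rotation as Ro
YAW=np.radians(10.9)
TR=np.array([594.4,-114.6,0]) # tray origin
Rt=Ro.from_euler('z',YAW)
def goal(pos_world,pitch=0):
    """tool y=tray +x, tool x=tray +y, z down; pitch deg>0: tool z leans to tray +x"""
    B=np.array([[0,1,0],[1,0,0],[0,0,-1]],float).T
    R=Rt*Ro.from_euler('y',-pitch,degrees=True)*Ro.from_matrix(B)
    s=ctrl.sense();q=np.array(s["orientation"]);C=Ro.from_quat(q[[1,2,3,0]])
    d=C.inv().apply(np.array(pos_world)-s["tcp_pos"]);w=(C.inv()*R).as_rotvec()
    print("t",s["time"],"tcp",s["tcp_pos"].round(1),"shift",d.round(1),"|d|",np.linalg.norm(d).round(),"turn/5",(np.degrees(w)/5).round(2),"z",C.apply([0,0,1]).round(2),"F",s["wrist_force"].round(1),"op",s["opening"].round(1))
def tray(x,y,z): return TR+Rt.apply([x,y,z])
E
python3 - <<'E'
from h import *
print(onz(ctrl.get_calibration("top"),139.4,193,18))
print(tray(30,44,0),tray(0,44,49))
g=tray(30,44,140);goal(g)
E
```

```text
[573.54544014 237.12563094  18.        ]
[615.53856189 -65.72095335   0.        ] [586.07980051 -71.39381664  49.        ]Traceback (most recent call last):
  File "<stdin>", line 4, in <module>
  File "h.py", line 25, in goal
    print("t",s["time"],"tcp",s["tcp_pos"].round(1),"shift",d.round(1),"|d|",np.linalg.norm(d).round(),"turn/5",(np.degrees(w)/5).round(2),"z",C.apply([0,0,1]).round(2),"F",s["wrist_force"].round(1),"op",s["opening"].round(1))
                                                                                                                                                                                                            ^^^^^^^^^^^^^^^^^^
AttributeError: 'float' object has no attribute 'round'
```

```bash
sed -i 's/s\["opening"\].round(1)/round(float(s["opening"]),1)/' h.py
python3 - <<'E'
from h import *
goal(tray(30,44,190))
E
```

```text
t 0.15 tcp [176.5 520.7 230.8] shift [-604.1 -414.4   41.2] |d| 734.0 turn/5 [-1.000e-02  0.000e+00  1.208e+01] z [-0. -0. -1.] F [-0.3  0.1  0.2] op 85.3
```

```bash
python3 -m jog '[[0,-604,-414,41,0,0,12.08],[0,-604,-414,41,0,0,12.08],[0,-604,-414,41,0,0,12.08],[0,-604,-414,41,0,0,12.08],[0,-604,-414,41,0,0,12.08]]' 40
python3 - <<'E'
from h import *
goal(tray(30,44,150))
E
```

```text
time: 0.65
tcp_pos: [326.9, 319.4, 217.2]
orientation: [0.0, 0.515, 0.857, 0.0]
wrist_force: [1.0, 1.0, 0.8]
opening: 12.5
t 0.65 tcp [326.9 319.4 217.2] shift [-475.5   74.3   67.2] |d| 486.0 turn/5 [ 0.   -0.    3.41] z [ 0.  0. -1.] F [1.  1.  0.8] op 12.5
```

```bash
python3 -m jog '[[0,-475,74,67,0,0,3.4],[0,-475,74,67,0,0,3.4],[0,-475,74,67,0,0,3.4],[0,-475,74,67,0,0,3.4],[0,-475,74,67,0,0,3.4]]'
python3 - <<'E'
from h import *
goal(tray(30,44,130))
E
```

```text
time: 1.15
tcp_pos: [476.6, 121.9, 182.6]
orientation: [0.0, 0.634, 0.773, 0.0]
wrist_force: [0.7, 0.4, -0.2]
opening: -0.2
t 1.15 tcp [476.6 121.9 182.6] shift [-211.2   99.4   52.6] |d| 239.0 turn/5 [ 0.   -0.    0.08] z [ 0.  0. -1.] F [ 0.7  0.4 -0.2] op -0.2
```

```bash
python3 -m jog '[[0,-211,99,52,0,0,0],[0,-211,99,52,0,0,0],[0,-211,99,52,0,0,0],[0,-211,99,52,0,0,0],[0,-211,99,52,0,0,0]]'
python3 - <<'E'
from h import *
cv2.imwrite("pics/w1.png",ctrl.grab_frame("wrist"))
goal(tray(30,44,80))
E
```

```text
time: 1.65
tcp_pos: [615.0, -66.2, 129.6]
orientation: [-0.0, 0.634, 0.773, -0.0]
wrist_force: [-0.2, 1.5, 0.1]
opening: -0.1
t 1.7 tcp [616.5 -69.8 128.1] shift [ 4.2 -0.  48.1] |d| 48.0 turn/5 [-0.02  0.    0.04] z [-0. -0. -1.] F [ 1.4 -4.  -1.9] op -0.2
```

View pics/w1.png

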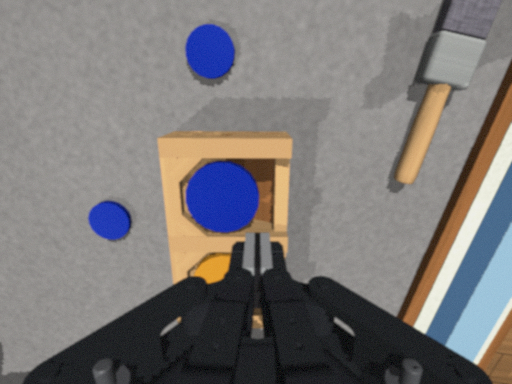

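The shut fingers hang over the pit half of the blue cake (cake at (223,197), tips at (257,235) and nearer the camera). Next I descend.

```bash
python3 -m jog '[[0,0,0,30,0,0,0],[0,0,0,55,0,0,0],[0,0,0,68,0,0,0],[0,0,0,68,0,0,0],[0,0,0,68,0,0,0]]'
python3 - <<'E'
from h import *
goal(tray(30,44,50))
s=ctrl.grab_frame("scene");cal=ctrl.get_calibration("scene");cal2=ctrl.get_calibration("top")
print(proj(cal,[ctrl.sense()["tcp_pos"],tray(0,44,49)]))
cv2.imwrite("pics/s2.png",cv2.resize(s[190:320,110:280],None,fx=4.5,fy=4.5,interpolation=cv2.INTER_CUBIC))
cv2.imwrite("pics/w2.png",ctrl.grab_frame("wrist"))
E
```

```text
time: 2.2
tcp_pos: [614.7, -63.6, 63.8]
orientation: [0.0, 0.634, 0.773, 0.0]
wrist_force: [-0.5, -0.5, 0.6]
opening: -0.0
t 2.2 tcp [614.7 -63.6  63.8] shift [-2.2  0.4 13.8] |d| 14.0 turn/5 [0.01 0.   0.08] z [ 0. -0. -1.] F [-0.5 -0.5  0.6] op -0.0
[[218.57716461 242.16424497]
 [207.97252232 236.7774626 ]]
```

View pics/s2.png

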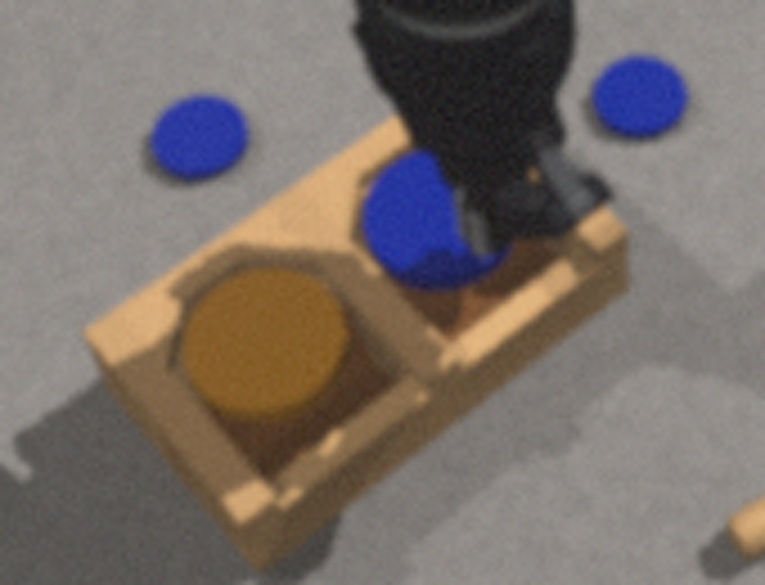

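View pics/w2.png

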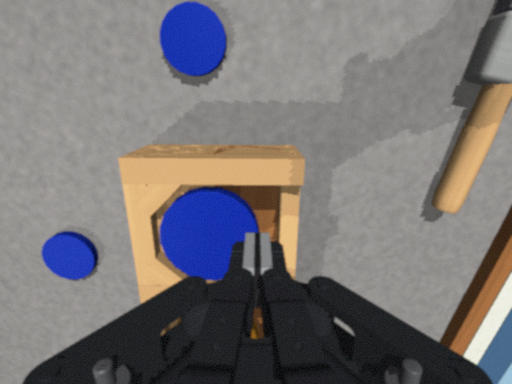

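Fingers are over the far half of the blue cake, clear of the walls. Now the press.

```bash
python3 -m jog '[[0,-2,0,12,0,0,0],[0,-2,0,16,0,0,0],[0,-2,0,20,0,0,0],[0,-2,0,24,0,0,0],[0,-2,0,24,0,0,0]]';  python3 - <<'E'
from h import *
goal(tray(30,44,40))
s=ctrl.grab_frame("scene")
cv2.imwrite("pics/s3.png",cv2.resize(s[190:320,110:280],None,fx=4.5,fy=4.5,interpolation=cv2.INTER_CUBIC))
E
```

```text
time: 2.8
tcp_pos: [614.4, -65.6, 38.2]
orientation: [-0.0, 0.634, 0.773, -0.0]
wrist_force: [-0.3, -0.0, 1.1]
opening: 0.3
t 2.8 tcp [614.4 -65.6  38.2] shift [-0.3  1.1 -1.8] |d| 2.0 turn/5 [-0.01 -0.    0.08] z [-0.  0. -1.] F [-0.3 -0.   1.1] op 0.3
```

View pics/s3.png

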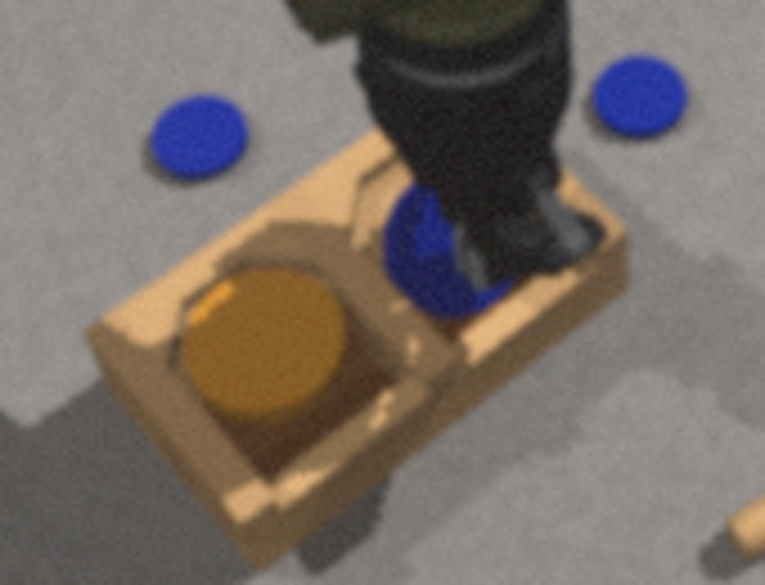

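The blue cake has slid towards the pit and is tilting. I raise the finger.

```bash
python3 -m jog '[[0,0,0,-10,0,0,0],[0,0,0,-30,0,0,0],[0,0,0,-70,0,0,0],[0,0,0,-90,0,0,0],[0,0,0,-90,0,0,0]]';  python3 - <<'E'
from h import *
goal(tray(30,44,40))
s=ctrl.grab_frame("scene")
cv2.imwrite("pics/s4.png",cv2.resize(s[190:320,110:280],None,fx=4.5,fy=4.5,interpolation=cv2.INTER_CUBIC))
cv2.imwrite("pics/w4.png",ctrl.grab_frame("wrist"))
E
```

```text
time: 3.35
tcp_pos: [616.1, -65.9, 133.4]
orientation: [0.003, 0.634, 0.773, 0.002]
wrist_force: [1.0, -0.5, 0.6]
opening: -0.0
t 3.35 tcp [616.1 -65.9 133.4] shift [ 0.5 -1.1 93.3] |d| 93.0 turn/5 [0.07 0.03 0.08] z [ 0.01 -0.   -1.  ] F [ 1.  -0.5  0.6] op -0.0
```

View pics/s4.png

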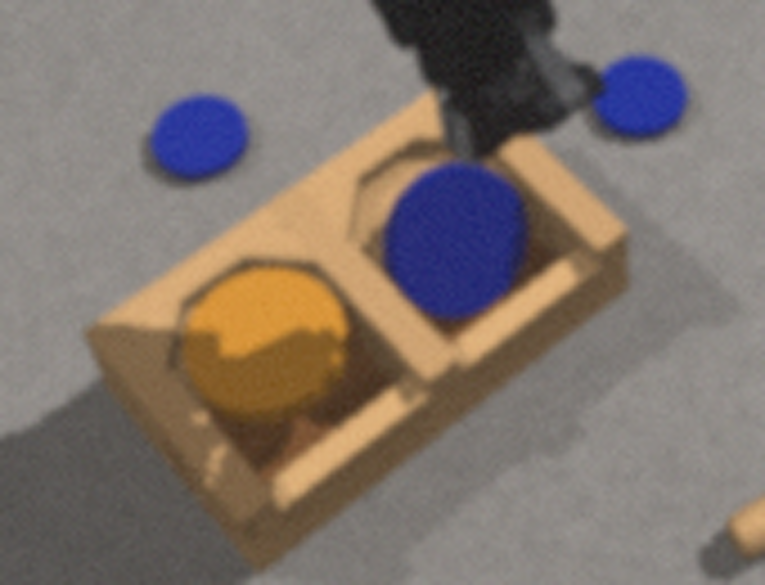

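View pics/w4.png

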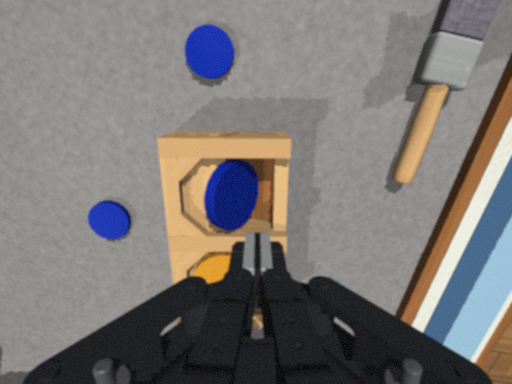

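It tipped: the cake stands leaning in its well (wrist picture, ellipse about (231,195)). I fit its pose from the silhouettes.

```bash
cat > fit.py <<'E'
from h import *
from scipy.optimize import minimize
def mask(im,cal):
    m=cv2.inRange(cv2.cvtColor(im,cv2.COLOR_BGR2HSV),(113,150,40),(127,255,255))
    n,l,s,c=cv2.connectedComponentsWithStats(m)
    u=proj(cal,tray(9,44,40))[0]
    i=min((i for i in range(1,n) if s[i][4]>200),key=lambda i:np.hypot(*(c[i]-u)));return (l==i).astype(np.uint8)
views=[]
for n in ["wrist","scene"]:
    cal=ctrl.get_calibration(n);im=ctrl.grab_frame(n);views.append((cal,mask(im,cal)))
a=np.linspace(0,2*np.pi,60)
D=np.r_[np.c_[32*np.cos(a),32*np.sin(a),0*a+5.5],np.c_[32*np.cos(a),32*np.sin(a),0*a-5.5]]
def c(p,pr=0):
    x,y,z,t,w=p;P=Ro.from_euler('zy',[w,t],degrees=True) if 0 else Ro.from_euler('ZY',[w,t],degrees=True)
    X=TR+Rt.apply(P.apply(D)+[x,y,z]);e=0
    for cal,m in views:
        h=cv2.convexHull((proj(cal,X)*8).astype(np.int32)); k=np.zeros((384,512),np.uint8);cv2.fillConvexPoly(k,h,1,cv2.LINE_8,3)
        i=(k&m).sum();u=(k|m).sum();e+=1-i/u
        if pr: print("iou",i/u)
    return e+1e-5*w*w
best=min((minimize(c,[9,44,38,t,w],method="Nelder-Mead",options=dict(initial_simplex=np.array([[9,44,38,t,w]]+[list(np.array([9,44,38,t,w])+np.eye(5)[i]*[4,4,4,6,6][i]) for i in range(5)]))) for t in (50,57,64) for w in (-4,0,4)),key=lambda r:r.fun)
print("x y z tilt yaw",best.x.round(1));c(best.x,1)
E
python3 fit.py
```

```text
x y z tilt yaw [ 8.4 42.6 35.1 62.4  3.5]
iou 0.920292261707074
iou 0.8141891891891891
```

Run:
```python
from h import *
goal(tray(-21.5,43,102),24)
```

```text
t 3.55 tcp [614.2 -65.6 127.9] shift [ -1.1 -50.2  26. ] |d| 56.0 turn/5 [-4.82 -0.02  0.08] z [-0.  0. -1.] F [ 0.3 -0.3 -0.3] op -0.1
```

```bash
python3 -m jog '[[38,-1,-50,26,-4.8,0,0.1],[38,-1,-50,26,-4.8,0,0.1],[38,-1,-50,26,-4.8,0,0.1],[38,-1,-50,26,-4.8,0,0.1],[38,-1,-50,26,-4.8,0,0.1]]';  python3 - <<'E'
from h import *
cv2.imwrite("pics/w5.png",ctrl.grab_frame("wrist"))
goal(tray(2.9,43,47.5),24)
E
python3 fit.py
```

```text
time: 4.05
tcp_pos: [565.6, -76.6, 102.5]
orientation: [0.131, 0.624, 0.754, 0.16]
wrist_force: [0.1, -0.3, -0.2]
opening: 32.5
t 4.1 tcp [566.3 -76.5 102.9] shift [ 0.1 -1.2 60.1] |d| 60.0 turn/5 [-0.02 -0.02 -0.02] z [ 0.4   0.08 -0.91] F [0.  0.3 0.9] op 32.3
x y z tilt yaw [ 7.1 43.7 35.3 72.9 -6.6]
iou 0.9235917456776352
iou 0.8339181286549707
```

View pics/w5.png

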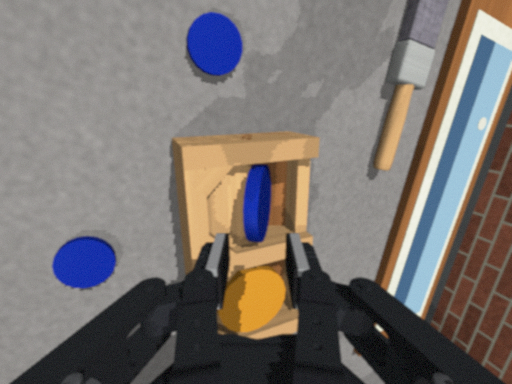

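Cake seen nearly edge-on at (257,205), midway between the open fingers (about 219 and 292). I advance in two steps and close.

```bash
python3 -m jog '[[38,0,-1,25,0,0,0],[38,0,-1,45,0,0,0],[38,0,-1,53,0,0,0],[38,0,-1,60,0,0,0],[38,0,-1,60,0,0,0]]' 40;  python3 - <<'E'
from h import *
cv2.imwrite("pics/w6.png",ctrl.grab_frame("wrist"))
s=ctrl.grab_frame("scene")
cv2.imwrite("pics/s6.png",cv2.resize(s[190:320,110:280],None,fx=4.5,fy=4.5,interpolation=cv2.INTER_CUBIC))
goal(tray(2.9,43,47.5),24)
E
```

```text
time: 4.7
tcp_pos: [589.2, -71.7, 47.3]
orientation: [0.132, 0.623, 0.754, 0.161]
wrist_force: [-0.5, 1.0, 0.1]
opening: 32.6
t 4.8 tcp [589.1 -71.9  48.1] shift [ 0.1 -0.2  0.6] |d| 1.0 turn/5 [ 0.   -0.01 -0.02] z [ 0.4   0.08 -0.91] F [-0.3 -0.4  0.1] op 32.6
```

View pics/w6.png

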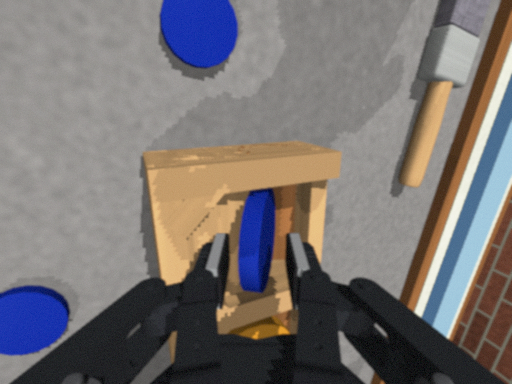

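View pics/s6.png

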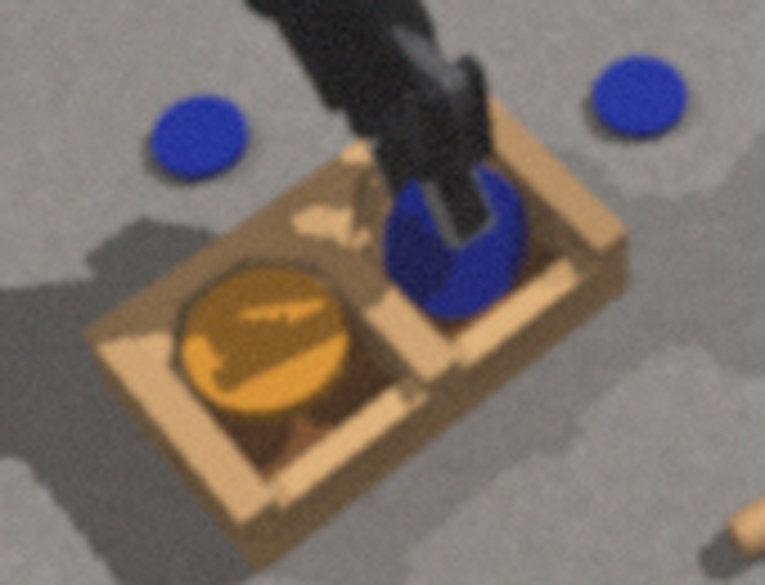

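Cake edge (256,240) is between the pads and no contact force shows. I close.

```bash
python3 -m jog '[[0,0,0,0,0,0,0],[0,0,0,0,0,0,0],[0,0,0,0,0,0,0],[0,0,0,0,0,0,0],[0,0,0,0,0,0,0]]' 50; python3 -m jog '[[0,0,0,0,0,0,0],[0,0,0,0,0,0,0],[0,0,0,-5,0,0,0]]'
python3 - <<'E'
from h import *
cv2.imwrite("pics/w7.png",ctrl.grab_frame("wrist"))
goal(tray(-30,43,130),24)
E
```

```text
time: 5.3
tcp_pos: [589.4, -72.0, 48.5]
orientation: [0.133, 0.623, 0.754, 0.161]
wrist_force: [0.7, 0.5, 7.6]
opening: 9.6
time: 5.6
tcp_pos: [587.4, -72.4, 52.5]
orientation: [0.132, 0.623, 0.754, 0.161]
wrist_force: [5.5, 0.8, -1.4]
opening: 9.6
t 5.65 tcp [587.2 -72.5  53.2] shift [  0.3   3.1 -82.8] |d| 83.0 turn/5 [ 0.02 -0.   -0.02] z [ 0.4   0.08 -0.91] F [2.5 1.1 2.3] op 9.9
```

View pics/w7.png

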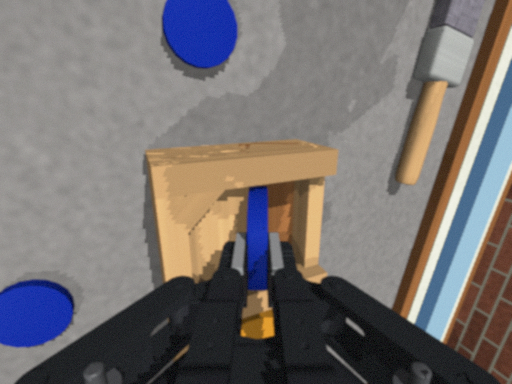

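Gripped (opening about 9.9 mm, cake aligned between the pads). I lift along the tool axis.

```bash
python3 -m jog '[[0,0,0,-12,0,0,0],[0,0,0,-28,0,0,0],[0,0,0,-45,0,0,0],[0,0,0,-65,0,0,0],[0,0,0,-83,0,0,0]]'; python3 -m jog '[[0,0,0,0,0,0,0],[0,0,0,0,0,0,0],[0,0,0,0,0,0,0],[0,0,0,0,0,0,0]]'
python3 - <<'E'
from h import *
cv2.imwrite("pics/w8.png",ctrl.grab_frame("wrist"))
cv2.imwrite("pics/s8.png",ctrl.grab_frame("scene"))
g=np.array([573,237,0.])
goal([560,237,150],24)
E
```

```text
time: 6.15
tcp_pos: [552.9, -78.8, 128.4]
orientation: [0.131, 0.624, 0.754, 0.16]
wrist_force: [-0.3, -0.4, 0.1]
opening: 9.7
time: 6.55
tcp_pos: [553.5, -78.6, 126.9]
orientation: [0.131, 0.624, 0.754, 0.16]
wrist_force: [-0.3, 0.2, -0.6]
opening: 10.1
t 6.65 tcp [553.6 -78.7 127.3] shift [308.9  68.8   6.5] |d| 317.0 turn/5 [-0.01 -0.02 -0.02] z [ 0.4   0.08 -0.91] F [-0.7  0.3 -0.6] op 10.0
```

View pics/w8.png

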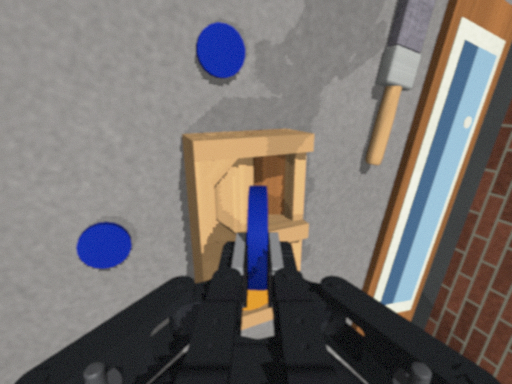

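View pics/s8.png

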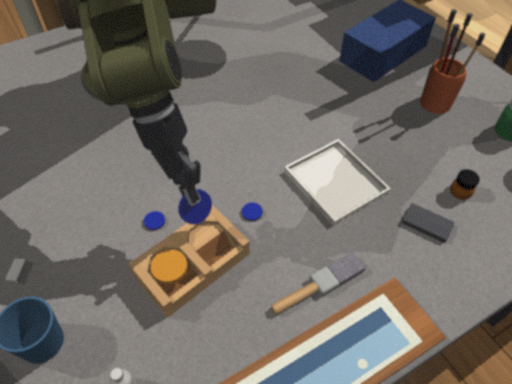

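Lifted; the cake hangs from the tips well clear of the tray, with ochre untouched. I travel to the dish.

```bash
python3 -m jog '[[0,309,69,6,0,0,0],[0,309,69,6,0,0,0],[0,309,69,6,0,0,0],[0,309,69,6,0,0,0],[0,309,69,6,0,0,0]]'
python3 - <<'E'
from h import *
goal([565,236,115],45)
E
```

```text
time: 7.15
tcp_pos: [558.4, 172.6, 146.2]
orientation: [0.132, 0.624, 0.754, 0.161]
wrist_force: [0.7, -1.1, -0.0]
opening: 9.7
t 7.15 tcp [558.4 172.6 146.2] shift [61.   4.  36.1] |d| 71.0 turn/5 [-4.2  -0.01 -0.03] z [ 0.4   0.08 -0.91] F [ 0.7 -1.1 -0. ] op 9.7
```

```bash
python3 -m jog '[[0,61,4,36,-4.2,0,0],[0,61,4,36,-4.2,0,0],[0,61,4,36,-4.2,0,0],[0,61,4,36,-4.2,0,0],[0,61,4,36,-4.2,0,0]]'
python3 - <<'E'
from h import *
cv2.imwrite("pics/s9.png",cv2.resize(ctrl.grab_frame("scene")[80:260,230:430],None,fx=3,fy=3))
goal([565,236,50],45)
E
```

```text
time: 7.65
tcp_pos: [566.7, 234.1, 119.2]
orientation: [0.237, 0.592, 0.712, 0.294]
wrist_force: [7.9, -3.0, 4.7]
opening: 9.8
t 7.7 tcp [564.9 235.  117.6] shift [ -1.5 -46.9  48.6] |d| 68.0 turn/5 [-0.16 -0.11 -0.46] z [ 0.68  0.14 -0.72] F [-1.7  0.4 -1.9] op 10.0
```

View pics/s9.png

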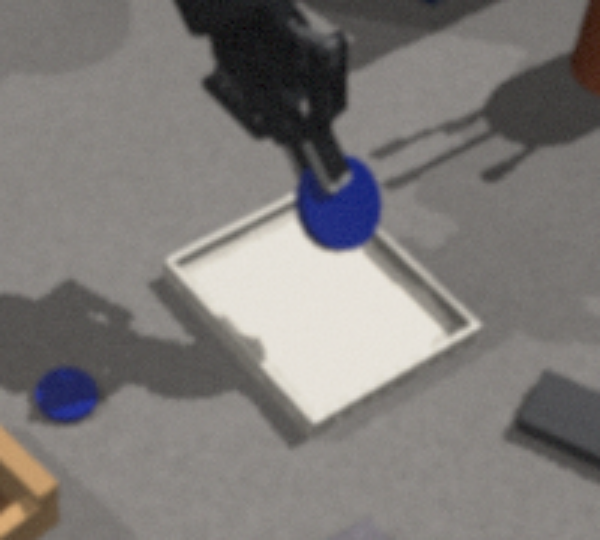

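The cake hangs above the dish; as expected it looks offset because it is still high. I lower it.

```bash
python3 -m jog '[[0,-1,-20,20,0,0,0],[0,-1,-40,41,0,0,0],[0,-1,-45,47,0,0,0],[0,-1,-47,49,0,0,0],[0,-1,-47,49,0,0,0]]'
python3 - <<'E'
from h import *
cal=ctrl.get_calibration("scene")
cv2.imwrite("pics/s10.png",cv2.resize(ctrl.grab_frame("scene")[80:260,230:430],None,fx=3,fy=3))
goal([565,236,40],45)
E
```

```text
time: 8.2
tcp_pos: [580.3, 230.5, 75.9]
orientation: [0.22, 0.592, 0.723, 0.281]
wrist_force: [-0.6, -0.1, -1.0]
opening: 10.1
t 8.25 tcp [580.3 230.6  76.2] shift [  7.9 -34.5  17.8] |d| 40.0 turn/5 [-0.64 -0.23 -0.01] z [ 0.65  0.15 -0.75] F [ 0.5  0.3 -0.2] op 9.8
```

View pics/s10.png

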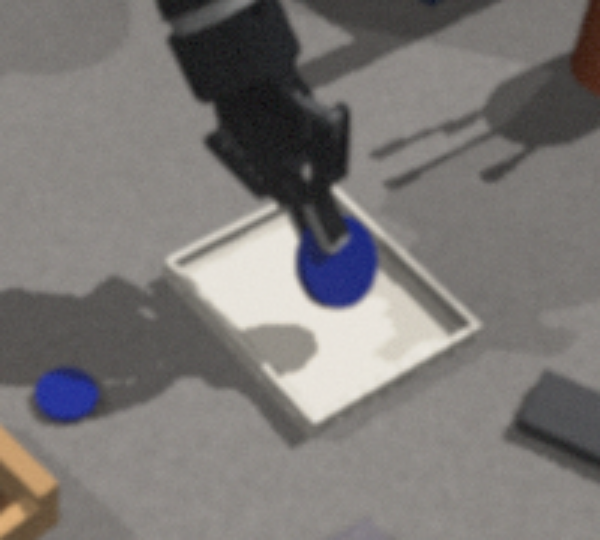

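Run:
```python
from h import *
print(ctrl.sense()["q"].round(2))
goal([572,236,60],28)
```

```text
[ 0.35  0.43  1.93 -1.04  0.1   1.16]
t 8.25 tcp [580.3 230.6  76.2] shift [  6.7 -16.1   7.5] |d| 19.0 turn/5 [ 2.76 -0.23  0.02] z [ 0.65  0.15 -0.75] F [ 0.5  0.3 -0.2] op 9.8
```

The wrist reached its joint limit (joint 4 at -1.04), so I bring the tool back to a 25° lean for the placing.

```bash
python3 -m jog '[[0,6,-10,-5,1.6,-0.1,0],[0,6,-15,-5,3.3,-0.2,0],[0,6,-15,-5,3.3,-0.2,0],[0,6,-15,-5,3.3,-0.2,0],[0,6,-15,-5,3.3,-0.2,0]]'
python3 - <<'E'
from h import *
print(ctrl.sense()["q"].round(2))
goal([568,237,54],25)
E
```

```text
time: 8.75
tcp_pos: [565.8, 234.7, 71.4]
orientation: [0.138, 0.62, 0.753, 0.17]
wrist_force: [0.4, -0.9, 1.0]
opening: 10.1
[ 0.36  0.45  1.79 -0.15  0.47  0.29]
t 8.75 tcp [565.8 234.7  71.4] shift [ 1.8 -5.1 16.9] |d| 18.0 turn/5 [ 0.06 -0.06  0.03] z [ 0.42  0.09 -0.9 ] F [ 0.4 -0.9  1. ] op 10.1
```

```bash
python3 -m jog '[[0,1,-2,8,0,0,0],[0,2,-5,14,0,0,0],[0,2,-5,17,0,0,0],[0,2,-5,17,0,0,0]]'
python3 - <<'E'
from h import *
goal([568,237,50],25)
cv2.imwrite("pics/s11.png",cv2.resize(ctrl.grab_frame("scene")[80:260,230:430],None,fx=3,fy=3))
E
```

```text
time: 9.15
tcp_pos: [566.6, 235.9, 50.9]
orientation: [0.138, 0.621, 0.753, 0.169]
wrist_force: [-0.2, -0.5, 0.1]
opening: 9.8
t 9.15 tcp [566.6 235.9  50.9] shift [0.9 1.  1.5] |d| 2.0 turn/5 [ 0.04 -0.02  0.02] z [ 0.42  0.08 -0.9 ] F [-0.2 -0.5  0.1] op 9.8
```

View pics/s11.png

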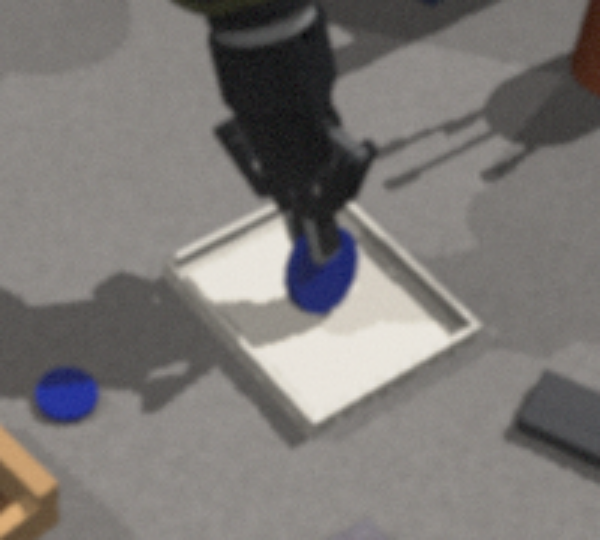

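Cake inside the dish, near the floor. I lower until contact shows in the wrist force.

```bash
python3 -m jog '[[0,0,0,2,0,0,0],[0,0,0,4,0,0,0],[0,0,0,4,0,0,0]]'; python3 -m jog '[[0,0,0,2,0,0,0],[0,0,0,3,0,0,0],[0,0,0,3,0,0,0]]'
```

```text
time: 9.5
tcp_pos: [568.7, 236.4, 48.1]
orientation: [0.138, 0.621, 0.753, 0.169]
wrist_force: [0.2, -0.0, -0.5]
opening: 9.6
time: 9.8
tcp_pos: [570.6, 236.9, 46.3]
orientation: [0.139, 0.62, 0.753, 0.17]
wrist_force: [1.8, -0.1, 3.8]
opening: 10.0
```

Contact is felt (about 4 N up). I open partly so the cake leans on the lower finger, then look.

```bash
python3 -m jog '[[16,0,0,0,0,0,0],[20,0,0,0,0,0,0],[24,0,0,0,0,0,0],[28,0,0,0,0,0,0],[32,0,0,0,0,0,0]]' 20
python3 - <<'E'
from h import *
goal([568,237,50],25)
cv2.imwrite("pics/s12.png",cv2.resize(ctrl.grab_frame("scene")[80:260,230:430],None,fx=3,fy=3))
cv2.imwrite("pics/w12.png",ctrl.grab_frame("wrist"))
E
```

```text
time: 10.3
tcp_pos: [569.9, 236.7, 45.5]
orientation: [0.138, 0.621, 0.753, 0.169]
wrist_force: [-0.0, -0.6, -0.4]
opening: 27.5
t 10.3 tcp [569.9 236.7  45.5] shift [ 0.7  0.3 -4.8] |d| 5.0 turn/5 [ 0.04 -0.03  0.02] z [ 0.42  0.08 -0.9 ] F [-0.  -0.6 -0.4] op 27.5
```

View pics/s12.png

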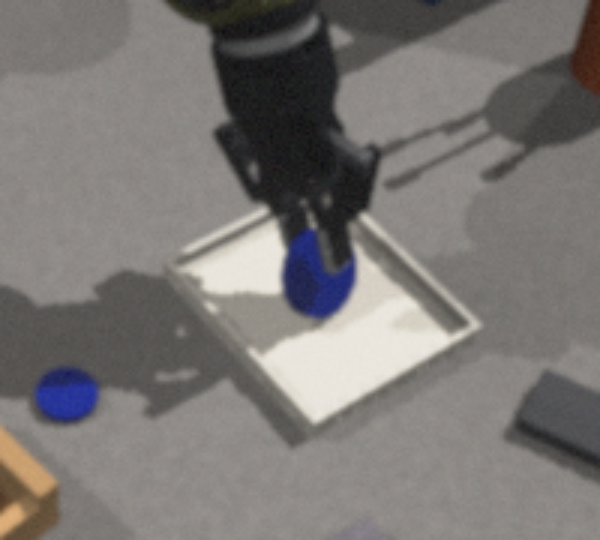

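View pics/w12.png

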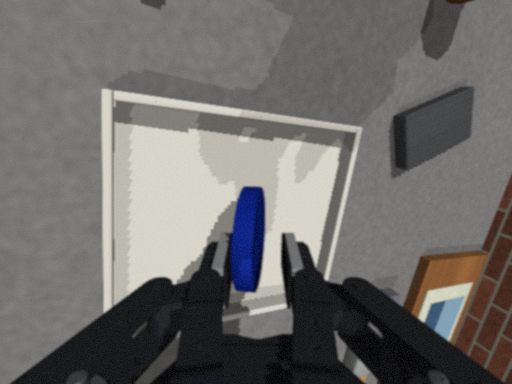

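The cake stands on the floor leaning on the near finger, released. I withdraw along the tool axis so it lies down.

```bash
python3 -m jog '[[36,0,-4,-6,0,0,0],[40,0,-8,-12,0,0,0],[40,0,-12,-20,0,0,0],[40,0,-12,-40,0,0,0],[40,0,-12,-70,0,0,0]]'; python3 -m jog '[[40,0,0,-40,0,0,0],[40,0,0,-60,0,0,0],[40,0,0,-60,0,0,0],[40,0,0,-60,0,0,0],[40,0,0,-60,0,0,0]]';python3 - <<'E'
from h import *
cv2.imwrite("pics/s13.png",ctrl.grab_frame("scene"))
t=ctrl.grab_frame("top");cv2.imwrite("pics/t13.png",t)
cv2.imwrite("pics/w13.png",ctrl.grab_frame("wrist"))
T=ctrl.get_calibration("top")
for nm,lo,hi in [("blue",(115,150,50),(125,255,255)),("ochre",(8,150,100),(25,255,255))]:
    for a,c,b in blobs(t,lo,hi,300): print(nm,a,c,onz(T,*c,16),onz(T,*c,49))
goal([568,237,50],25)
E
```

```text
time: 10.9
tcp_pos: [528.8, 228.4, 103.6]
orientation: [0.138, 0.621, 0.753, 0.168]
wrist_force: [0.4, -0.9, 0.7]
opening: 33.9
time: 11.4
tcp_pos: [504.7, 223.6, 156.9]
orientation: [0.138, 0.621, 0.753, 0.168]
wrist_force: [0.1, 0.3, 0.4]
opening: 34.4
blue 898 [142.00445434 204.95211581] [551.91945024 232.6999486   16.        ] [550.18456155 225.29070295  49.        ]
blue 382 [246.16753927 203.67801047] [551.94372575  43.8239004   16.        ] [550.20778719  44.58319291  49.        ]
blue 386 [343.72020725 246.29015544] [ 472.08183453 -132.96580238   16.        ] [ 473.79977438 -124.5606837    49.        ]
ochre 1042 [359.89827255 172.44241843] [ 607.31605952 -167.72705687   16.        ] [ 603.1853704  -157.81857853   49.        ]
t 11.55 tcp [504.8 223.7 157. ] shift [  0.8  13.1 124.3] |d| 125.0 turn/5 [ 0.03 -0.03  0.02] z [ 0.42  0.08 -0.91] F [-0.5 -0.   0.4] op 34.3
```

View pics/s13.png

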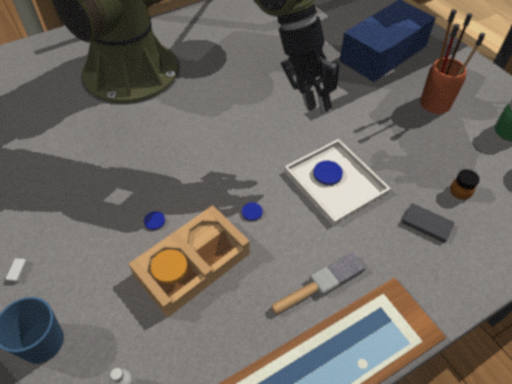

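View pics/w13.png

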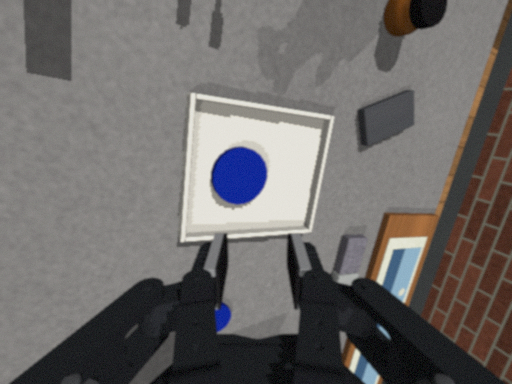

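The blue cake lies flat in the dish (scene (328,172)), at about (552, 233) against the dish centre (574, 237). The ochre cake is unmoved ((359.9,172.4) now, (359.9,172.6) before), and the gripper is clear. I hand in.

```bash
python3 -c "
from plant import ctrl
print(ctrl.finish_job())"
```

```text
the job is handed in; nothing more can be done
None
```

The blue cake is in the white mixing dish, and I handed the job in at about 11.6 s of the 54 s allowed. I pressed its pit half down until it tipped. Then I gripped the raised edge with the tool leaning 24°, lifted it out, and set it down on the dish floor. I opened the fingers only after the wrist force showed contact (about 4 N), and let it lie down.

**Last checks:**
- **Blue cake:** it lies flat about 22 mm from the dish's centre, well inside the walls.
- **Ochre cake:** it has not moved, to within about 0.3 mm in the top view.
- **Robot:** the gripper is clear of everything, and the wrist force is near zero.

**What failed or disagreed:**
- **Dish pose:** my first lowering pose, leaning 45°, ran into a wrist joint limit with the cake still about 40 mm above the dish. I backed off to a 25° lean and placed it from there.
- **Tilt estimate:** two fits of the tipped cake's tilt from the pictures gave 62° and 73°. The scene-camera overlap was only about 0.82, so I used 61°, in line with the first fit and the task's 50–65° range. The grip held.

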